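Reset two tripped breakers on the resin bench

ROBOT

A 6-joint arm with a two-finger parallel gripper is mounted at the origin on the work surface. World frame = base frame: x ahead of the robot, y to its left, z up, the work surface at z = 0. Lengths are in mm, angles in rad, forces in N, time in s.
With the tool pointing down it reaches from about 275 to 1000 mm from the base axis. Payload 8.4 kg.
Tool frame: the origin (TCP) lies on the centre line of the jaws, within the pads' length; the fingertips stand 25 mm ahead of it and the grasp point (between the pads) lies 6 mm ahead of it; z points along the fingers, x is the direction in which the jaws open and shut, and the axes are right-handed (so a half turn about z gives the same grasp; the last joint's range is limited). The gripper opens to 85 mm and grips with 20 to 120 N. Pads are 22 mm wide; open, the fingers measure 114 mm over their backs; the gripper's body (76 mm by 85 mm) begins 54 mm behind the grasp point. The pads swing forward as they close: fully open they stand 13 mm farther back than shut.
Start: joints at [1.325, 0.353, 1.633, -0, 1.155, -0.002], TCP at [150.868, 606.52, 233.081] pointing down, gripper open.
Joint ranges: [-2.63, 2.63], [-0.92, 2.1], [0.06, 2.66], [-1.3, 4.44], [0, 2.69], [-3.02, 3.02]. Speed limits (rad/s): [2.22, 2.22, 2.79, 3.14, 3.14, 3.14].

INTERFACE

Orientations are given as [roll, pitch, yaw] about the fixed x, y, z axes, in that order (R = Rz(yaw) Ry(pitch) Rx(roll)).
In Python, from rig import r gives the robot as it stands. The module is installed in compiled form; this text tells all that it offers.
- The arm moves only by the tool jog_arm, never from a script. Its argument "deltas" is a list of rows, each an object with "gripper": the gripper command: -1 is fully open, 1 is shut, values between are in proportion; "translation": the shift along the world's x, y, z in units of 10 cm (1.0 is 10 cm), a list of three; "dr": the turn, a rotation vector about the world's x, y, z in units of pi/2 rad (1.0 is pi/2 rad), a list of three. In form: [{"gripper": gripper, "translation": [x, y, z], "dr": [wx, wy, wz]}, ...]. A call has 1 to 12 rows; each row shifts and turns the commanded pose from where the row before left it; what a row does not reach is not made up. A row lasts 1/12 s, in which the tool goes at most 41.7 mm and 7.16 degrees, less where a joint would pass 70% of its speed; a pose out of reach is approached as far as the arm can. A call with a number of a shift or a turn outside -1 to 1 is refused whole. A call with a gripper value outside its range is refused whole. The fingers move at their own pace and stop on an object; "squeeze" is the grip in N (left out, the last holds). Time passes only in rows, so rows that do not move let the fingers close. It gives the time, the measured TCP pose, the force and the opening at its end, in the units of the state.
- r.sense(): the state, without advancing time (a new reading comes with each control period).
- r.grab_frame(name): name is "scene" or "top" or "wrist"; returns the picture (480x640x3 uint8, blue, green, red); there is no depth.
- r.calibration(name): a dict with "mtx" (3x3 intrinsics, pixels), "k1" (the pictures are not rectified: a ray, as slopes to the right and down, at radius r is drawn at 1 + k1 r^2 times it, then the intrinsics apply), "world_from_camera" (4x4, takes a point from camera to world coordinates). Camera axes: x right, y down, z forward; pixel columns grow to the right and rows downward; lengths in mm; the calibration is good to about 2 mm. A picture is of the moment at which its call begins: read the wrist's pose just before it. calibration takes no time and is no camera call; for the wrist camera it gives the pose at the moment of the call.
- r.sign_off(): hands the job in, once; it reports no verdict.
The state is a dict: "clock": time; "qpos": joint angles; "qvel": joint speeds; "joint_efforts": joint torques, N m; "eef_pos": TCP position; "tcp_rot": TCP orientation; "contact_force": force on the tool from outside, world axes, zero at the start; "wrist_torque": the same for the moment, N m; "opening": opening from 0.0 (shut) to 1.0 (fully open).
Only numpy, scipy, OpenCV 4.12 (cv2) and the standard library are available. Lean on these libraries where they do the work, as an engineer would, in place of code of your own. Each camera call takes 0.05 s, during which the arm holds its last target. There are 200 camera calls.

TASK

The red (extractor fan) and yellow (dry-box heater) breakers have tripped and stand half-way. Reset the red one first, then the yellow: swing the paddle fully down the slope to its OFF stop, then fully up the slope to its ON stop. Feel for the stops, which differ between breakers, and never push harder than about 20 N; leave the grey paddles, the bottle and the spool as they are, and let go at the end.

Things in the scene. Friction and masses are not known exactly. Their poses are not given: they have to be found in the camera images.
- desk: fixed sloping switch desk, 330 mm wide (y), 145 mm deep (x). Origin: on the table under the middle of its face, which lies 80 mm up. Its -x side fronts the robot. The face rises towards the desk's +x at 28 degrees, so its normal leans 28 degrees from vertical towards -x. Five breakers stand in a row across it, 36 mm apart along y, in varying order
- lamp_bar (a point): centre of a white lamp bar, 30 x 360 x 18 mm (x, y, z of the desk), that runs over the row on two posts, 172 mm either side of its middle, fixed to the desk. It is in the way of a tool held upright over the paddles; a tool held along the face's normal has free room
- red_breaker: red-paddled breaker, fixed on the desk's face with its paddle: black housing 34 mm wide, 112 mm along the slope, standing 16 mm out of the face. Origin: on the face, under the middle of the housing; axes as the desk's
- red_pivot (a point): the red paddle's hinge, at the middle of its breaker, 10 mm out of the face along the normal (6 mm below the housing's front); hinge line along the desk's y
- red_end (a point): middle of the free end of the red paddle, 70 mm from its hinge; moves with the paddle
- red (a joint): lean of the red paddle, rad: 0 is square to the face, positive up the slope (ON), negative down (OFF). Paddle 14 mm thick along the swing, 18 mm wide, 28 to 70 mm from the hinge. Stays where left; takes 0.15 N m (5 N at 30 mm) to swing. Hard stops 0.2 to 0.6 either way, different on each, must be felt; tripped: it starts about half-way, near 0
- yellow_breaker: yellow-paddled breaker, fixed on the desk's face with its paddle: black housing 34 mm wide, 112 mm along the slope, standing 16 mm out of the face. Origin: on the face, under the middle of the housing; axes as the desk's
- yellow_pivot (a point): the yellow paddle's hinge, at the middle of its breaker, 10 mm out of the face along the normal (6 mm below the housing's front); hinge line along the desk's y
- yellow_end (a point): middle of the free end of the yellow paddle, 70 mm from its hinge; moves with the paddle
- yellow (a joint): lean of the yellow paddle, rad: 0 is square to the face, positive up the slope (ON), negative down (OFF). Paddle 14 mm thick along the swing, 18 mm wide, 28 to 70 mm from the hinge. Stays where left; takes 0.15 N m (5 N at 30 mm) to swing. Hard stops 0.2 to 0.6 either way, different on each, must be felt; tripped: it starts about half-way, near 0
- grey1_breaker: first grey-paddled breaker, fixed on the desk's face with its paddle: black housing 34 mm wide, 112 mm along the slope, standing 16 mm out of the face. Origin: on the face, under the middle of the housing; axes as the desk's
- grey1_pivot (a point): the first grey paddle's hinge, at the middle of its breaker, 10 mm out of the face along the normal (6 mm below the housing's front); hinge line along the desk's y
- grey1 (a joint): lean of the first grey paddle, rad: 0 is square to the face, positive up the slope (ON), negative down (OFF). Paddle 14 mm thick along the swing, 18 mm wide, 28 to 70 mm from the hinge. Stays where left; takes 0.15 N m (5 N at 30 mm) to swing. Hard stops 0.2 to 0.6 either way, different on each, must be felt; it starts ON, near 0.44, and stays so
- grey2_breaker: second grey-paddled breaker, fixed on the desk's face with its paddle: black housing 34 mm wide, 112 mm along the slope, standing 16 mm out of the face. Origin: on the face, under the middle of the housing; axes as the desk's
- grey2_pivot (a point): the second grey paddle's hinge, at the middle of its breaker, 10 mm out of the face along the normal (6 mm below the housing's front); hinge line along the desk's y
- grey2 (a joint): lean of the second grey paddle, rad: 0 is square to the face, positive up the slope (ON), negative down (OFF). Paddle 14 mm thick along the swing, 18 mm wide, 28 to 70 mm from the hinge. Stays where left; takes 0.15 N m (5 N at 30 mm) to swing. Hard stops 0.2 to 0.6 either way, different on each, must be felt; it starts ON, near 0.44, and stays so
- grey3_breaker: third grey-paddled breaker, fixed on the desk's face with its paddle: black housing 34 mm wide, 112 mm along the slope, standing 16 mm out of the face. Origin: on the face, under the middle of the housing; axes as the desk's
- grey3_pivot (a point): the third grey paddle's hinge, at the middle of its breaker, 10 mm out of the face along the normal (6 mm below the housing's front); hinge line along the desk's y
- grey3 (a joint): lean of the third grey paddle, rad: 0 is square to the face, positive up the slope (ON), negative down (OFF). Paddle 14 mm thick along the swing, 18 mm wide, 28 to 70 mm from the hinge. Stays where left; takes 0.15 N m (5 N at 30 mm) to swing. Hard stops 0.2 to 0.6 either way, different on each, must be felt; it starts OFF, near -0.44, and stays so
- resin_mid (a point): brown resin bottle with a blue label, 74 mm across, 190 mm tall, standing on the table beside the desk's +y end (bystander); this point is on its axis, half-way up; its z axis points up the bottle
- spool: orange filament spool with black flanges, 150 mm across, 55 mm high, lying flat beside the desk's -y end (bystander); origin at the centre of its underside
There are look-alikes about, which are no part of the job. Several things look just like the part that bears resin_mid: the one meant starts nearest to the robot's base.

How it is judged:
By the outcome, as a careful person would: the job done as asked, in the order asked, and still so for the second after the job is handed in, with the robot touching nothing.
It also fails if it takes over 58 s, if anything falls off the work surface, if the arm or the gripper's body presses on something with over 40 N, if the wrist force passes 120 N, or if a joint passes its speed limit or range.

## Working session

There is one attempt and no reset: what is moved stays moved. The work goes in short steps, Python scripts to look and compute and a tool call to move; the robot and the scene stay as the last step left them, time stands still between calls to the robot, and variables do not carry over. Pictures are saved under pics/ and viewed, about 8 in all and at most 12, crops included, and the job is handed in when it is done.

Besides the shell and the picture viewer there is one more tool, called after ">>>" by a JSON object that holds its "api" and its "payload", one argument or row to a line. jog_arm: Moves the arm, as the interface text tells. Shifts and turns lie within -1 to 1; 1 stands for 10 cm of shift or pi/2 rad of turn. Its arguments: {"type":"object","properties":{"deltas":{"type":"array"},"squeeze":{"type":"number"}},"required":["deltas"]}

```bash
mkdir -p pics; python3 - <<'E'
from rig import r
import cv2,numpy as np
for n in("scene","top"):
    cv2.imwrite(f"pics/{n}0.png",r.grab_frame(n)); c=r.calibration(n); print(n,np.round(c["mtx"],1).tolist(),c["k1"],np.round(c["world_from_camera"],3).tolist())
s=r.sense();print(s)
E
```

```text
scene [[541.4, 0.0, 311.8], [0.0, 541.4, 242.0], [0.0, 0.0, 1.0]] -0.0160870584980112 [[-0.412, 0.71, -0.57, 1265.68], [0.911, 0.321, -0.259, 360.866], [-0.001, -0.626, -0.78, 1062.426], [0.0, 0.0, 0.0, 1.0]]
top [[575.3, 0.0, 316.5], [0.0, 575.3, 236.2], [0.0, 0.0, 1.0]] -0.13275296996534694 [[0.005, -0.98, 0.197, 363.749], [-1.0, -0.001, 0.018, 37.956], [-0.017, -0.197, -0.98, 1398.874], [0.0, 0.0, 0.0, 1.0]]
{'clock': 0.1, 'qpos': array([ 1.32459384e+00,  3.53624950e-01,  1.63404445e+00, -7.02362910e-07,
        1.15516996e+00, -2.40981983e-03]), 'qvel': array([ 0.00136459, -0.00194772, -0.00148376,  0.00113638,  0.00011304,
       -0.00158633]), 'joint_efforts': array([-5.27059747e-04, -6.06354547e+01, -3.42822468e+01, -6.38267193e-05,
        3.96814532e-03, -1.73069571e-05]), 'eef_pos': array([150.77210143, 606.12050846, 232.41452324]), 'tcp_rot': array([-3.14159029e+00,  1.24670417e-03,  1.32700395e+00]), 'contact_force': array([-0.29699622,  0.27255199, -0.01499182]), 'wrist_torque': array([0.01857412, 0.03429651, 0.00377881]), 'opening': 1.0003434622807061}
```

View pics/scene0.png

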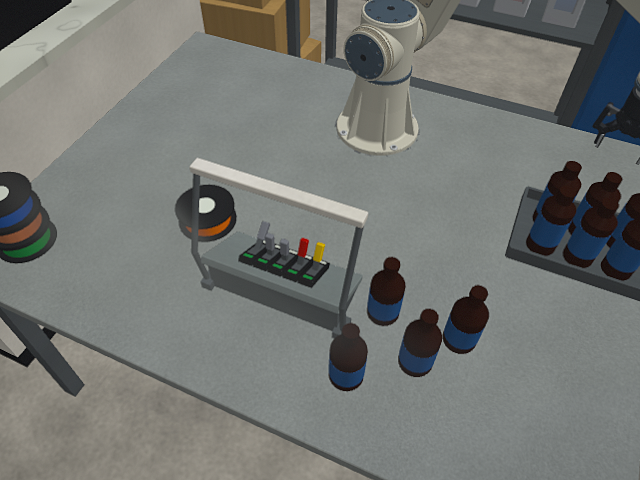

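View pics/top0.png

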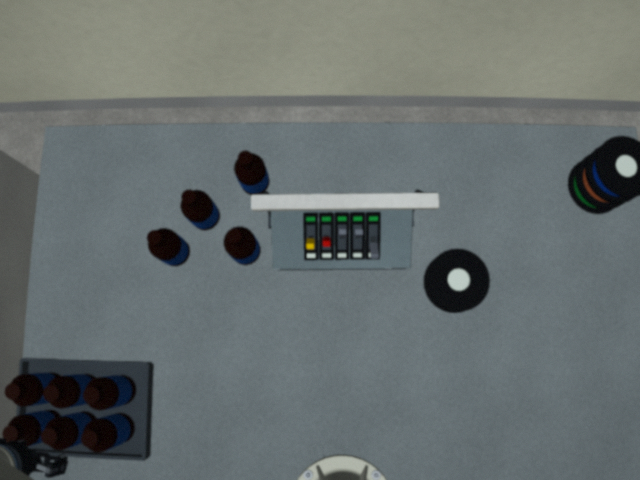

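The scene view shows the desk with paddles: yellow (319,252), red (303,247), and greys (284,250), (269,243), (263,232, leaning down-slope towards the robot). The top view has yellow at (310,240), red at (326,240), greys at (342,358,373), and the lamp bar from (251,202) to (439,202). Next are close crops.

```bash
python3 - <<'E'
import cv2,numpy as np
a=cv2.imread("pics/scene0.png")[205:315,185:365]; b=cv2.imread("pics/top0.png")[185:275,245:445]
a=cv2.resize(a,None,fx=4,fy=4,interpolation=cv2.INTER_CUBIC)
b=cv2.resize(b,None,fx=4,fy=4,interpolation=cv2.INTER_CUBIC)
for im,u0,v0 in((a,185,205),(b,245,185)):
    for k in range(0,im.shape[1],80): cv2.putText(im,str(u0+k//4),(k,10),0,.35,(0,255,255),1);cv2.line(im,(k,12),(k,18),(0,255,255),1)
    for k in range(0,im.shape[0],40): cv2.putText(im,str(v0+k//4),(0,k+4),0,.35,(0,255,255),1)
cv2.imwrite("pics/a1.png",a);cv2.imwrite("pics/b1.png",b)
E
```

```text
(no output)
```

View pics/a1.png

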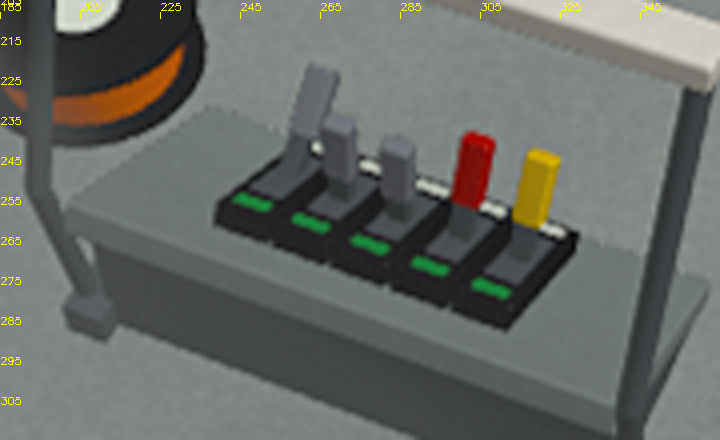

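View pics/b1.png

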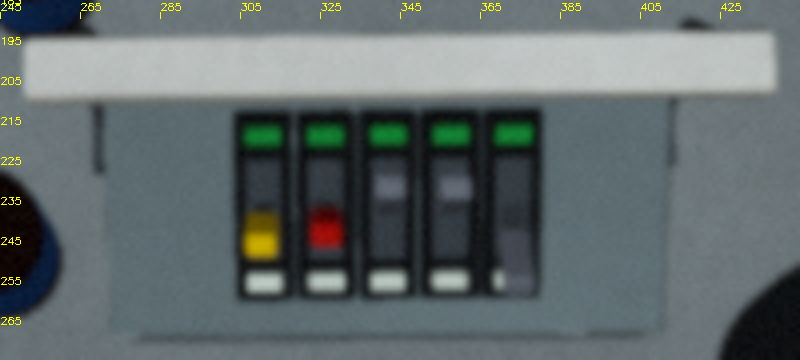

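The crops show the order from +y: yellow, red, then three greys (two ON, one OFF at -y). Row corners in the top view are about (304,213), (380,212.5), (380,259.3), (304,259.5). Candidates for the target paddles: only one red (326,240) and one yellow (310,243) exist; the three greys are at 342, 358 and 373. Now I'll fit the desk pose.

```bash
cat > h.py <<'E'
import numpy as np
from scipy.optimize import least_squares
from rig import r
t=np.radians(28); S=np.array([np.cos(t),0,np.sin(t)]); N=np.array([-np.sin(t),0,np.cos(t)]); Y=np.array([0,1.,0])
def proj(cam,p):
    T=np.array(cam["world_from_camera"]); q=T[:3,:3].T@(np.asarray(p)-T[:3,3]); x=q[:2]/q[2]
    x=x*(1+cam["k1"]*(x@x)); return (np.array(cam["mtx"])@[x[0],x[1],1])[:2]
def W(P,s,y,n):  # slope,y,normal in desk -> world
    c,d=np.cos(P[2]),np.sin(P[2]); v=S*s+Y*y+N*n
    return np.array([P[0]+c*v[0]-d*v[1],P[1]+d*v[0]+c*v[1],80+v[2]])
E
python3 - <<'E'
from h import *
C={n:r.calibration(n) for n in("scene","top")}
h=145/2/np.cos(t)
obs=[("top",56,89,0,304,213),("top",56,-89,0,380.2,212.5),("top",-56,-89,16,380.3,259.3),("top",-56,89,16,304,259.5),
("scene",56,-89,0,238.8,261),("scene",56,89,0,312,287),("scene",-56,89,16,329.3,263.8)]
desk=[("scene",-h,-165,0,238,231),("scene",h,-165,0,201,256),("scene",-h,165,0,362,276.7),("top",-h,165,0,272,267.5),("top",-h,-165,0,411,267)]
f=lambda P,o:np.concatenate([proj(C[c],W(P,s+P[3],y,n))-[u,v] for c,s,y,n,u,v in o])
for o in(obs,obs+desk):
    R=least_squares(lambda P:np.r_[f(P,obs),f(np.r_[P[:3],0],desk)if o is not obs else 0],[620,0,0,0.])
    print(R.x.round(3),R.fun.round(1))
    P=R.x
P[:2]=P[:2]+0
# paddle ends: lean fit of each in both images: end-face centre pixel
for nm,y,us,ut in(("yellow",72,(321.3,243),(310.5,246)),("red",36,(304.8,239),(326.7,243))):
    for a in(-.2,-.1,0,.1,.2):
        p=W(P,P[3]+70*np.sin(a),y,10+70*np.cos(a)); print(nm,a,p.round(),proj(C["scene"],p).round(1),us,proj(C["top"],p).round(1),ut)
# lamp bar: top centreline point & scene
L=least_squares(lambda q:np.r_[proj(C["top"],[q[0],q[1],q[2]+9])-[345.3,201.7],proj(C["scene"],[q[0],q[1],q[2]+9])-[279.5,189]],[P[0],P[1],250])
print("lamp",L.x,L.fun)
np.save("P.npy",P)
E
```

```text
[ 6.36215e+02  3.52000e+00  8.00000e-03 -5.71000e+00] [-0.7 -0.4 -0.1 -0.4 -0.5  0.8 -0.1  1.1 -1.3  0.2 -0.9  1.3  0.6 -1.4
  0. ]
[ 6.34973e+02  4.06300e+00  5.00000e-03 -4.26000e+00] [-0.9 -0.6 -0.2 -0.4 -0.8  0.9 -0.5  0.9 -1.1 -0.  -0.8  1.3  0.9 -1.4
 -1.3  0.  -0.3 -1.3  0.3 -0.9  0.1 -0.6 -0.6 -0.5]
yellow -0.2 [582.  76. 141.] [322.5 242. ] (321.3, 243) [309.9 251.6] (310.5, 246)
yellow -0.1 [587.  76. 145.] [321.5 242.6] (321.3, 243) [309.8 248.8] (310.5, 246)
yellow 0 [593.  76. 149.] [320.4 243.5] (321.3, 243) [309.8 245.8] (310.5, 246)
yellow 0.1 [600.  76. 152.] [319.3 244.8] (321.3, 243) [309.8 242.8] (310.5, 246)
yellow 0.2 [606.  76. 154.] [318.  246.3] (321.3, 243) [309.7 239.6] (310.5, 246)
red -0.2 [582.  40. 141.] [307.5 236.8] (304.8, 239) [326.1 251.6] (326.7, 243)
red -0.1 [587.  40. 145.] [306.4 237.4] (304.8, 239) [326.1 248.8] (326.7, 243)
red 0 [593.  40. 149.] [305.3 238.3] (304.8, 239) [326.1 245.8] (326.7, 243)
red 0.1 [600.  40. 152.] [304.  239.5] (304.8, 239) [326.1 242.7] (326.7, 243)
red 0.2 [606.  40. 154.] [302.8 241. ] (304.8, 239) [326.1 239.6] (326.7, 243)
lamp [643.20139186   7.12123422 325.54338738] [-2.14627303  0.9168735  -2.27301686 -0.24388777]
```

>>> {"api": "jog_arm", "payload": {
  "deltas": [
    {"gripper": 0, "translation": [0, 0, 0.38], "dr": [0, 0, 0]},
    {"gripper": 0, "translation": [0, 0, 0.38], "dr": [0, 0, 0]},
    {"gripper": 0, "translation": [0, 0, 0.38], "dr": [0, 0, 0]},
    {"gripper": 0, "translation": [0, 0, 0.38], "dr": [0, 0, 0]},
    {"gripper": 0, "translation": [0, 0, 0.38], "dr": [0, 0, 0]},
    {"gripper": 0, "translation": [0.183, -0.314, 0], "dr": [0, 0, -0.047]},
    {"gripper": 0, "translation": [0.183, -0.314, 0], "dr": [0, 0, -0.047]},
    {"gripper": 0, "translation": [0.183, -0.314, 0], "dr": [0, 0, -0.047]},
    {"gripper": 0, "translation": [0.183, -0.314, 0], "dr": [0, 0, -0.047]},
    {"gripper": 0, "translation": [0.183, -0.314, 0], "dr": [0, 0, -0.047]},
    {"gripper": 0, "translation": [0.183, -0.314, 0], "dr": [0, 0, -0.047]},
    {"gripper": 0, "translation": [0.183, -0.314, 0], "dr": [0, 0, -0.047]}
  ],
  "squeeze": 20
}}

```text
clock: 1.1
eef_pos: [279.3, 385.0, 422.8]
tcp_rot: [3.141, 0.0, 0.807]
contact_force: [1.0, -0.4, -0.4]
opening: 0.498
```

>>> {"api": "jog_arm", "payload": {
  "deltas": [
    {"gripper": 0, "translation": [0.183, -0.314, 0], "dr": [0, 0, -0.047]},
    {"gripper": 0, "translation": [0.183, -0.314, 0], "dr": [0, 0, -0.047]},
    {"gripper": 0, "translation": [0.183, -0.314, 0], "dr": [0, 0, -0.047]},
    {"gripper": 0, "translation": [0.183, -0.314, 0], "dr": [0, 0, -0.047]},
    {"gripper": 0, "translation": [0.183, -0.314, 0], "dr": [0, 0, -0.047]},
    {"gripper": 0, "translation": [0.183, -0.314, 0], "dr": [0, 0, -0.047]},
    {"gripper": 0, "translation": [0.183, -0.314, 0], "dr": [0, 0, -0.047]},
    {"gripper": 0, "translation": [0.183, -0.314, 0], "dr": [0, 0, -0.047]},
    {"gripper": 0, "translation": [0.183, -0.314, 0], "dr": [0, 0, -0.047]},
    {"gripper": 0, "translation": [0.183, -0.314, 0], "dr": [0, 0, -0.047]},
    {"gripper": 0, "translation": [0.183, -0.314, 0], "dr": [0, 0, -0.047]},
    {"gripper": 0, "translation": [0, 0, 0], "dr": [0, 0, 0]}
  ]
}}

```text
clock: 2.1
eef_pos: [482.4, 36.6, 422.4]
tcp_rot: [3.139, -0.0, -0.01]
contact_force: [-1.2, -0.5, 0.4]
opening: 0.504
```

>>> {"api": "jog_arm", "payload": {
  "deltas": [
    {"gripper": 0, "translation": [0.03, 0.007, -0.16], "dr": [0, -0.0622, 0.002]},
    {"gripper": 0, "translation": [0.03, 0.007, -0.16], "dr": [0, -0.0622, 0.002]},
    {"gripper": 0, "translation": [0.03, 0.007, -0.16], "dr": [0, -0.0622, 0.002]},
    {"gripper": 0, "translation": [0.03, 0.007, -0.16], "dr": [0, -0.0622, 0.002]},
    {"gripper": 0, "translation": [0.03, 0.007, -0.16], "dr": [0, -0.0622, 0.002]},
    {"gripper": 0, "translation": [0, 0, 0], "dr": [0, 0, 0]},
    {"gripper": 0, "translation": [0, 0, 0], "dr": [0, 0, 0]}
  ]
}}

```text
clock: 2.68
eef_pos: [493.3, 44.9, 342.0]
tcp_rot: [3.138, -0.483, 0.016]
contact_force: [0.7, 0.6, 1.2]
opening: 0.502
```

```bash
python3 - <<'E'
from h import *
import cv2
s=r.sense();c=r.calibration("wrist");im=r.grab_frame("wrist");cv2.imwrite("pics/w1.png",im)
np.savez("w1.npz",**c)
P=np.load("P.npy");print(s["eef_pos"].round(1),s["tcp_rot"].round(3),s["contact_force"].round(2))
for y in(-72,0,36,72):
  for sn in((-56,16),(56,16),(0,80)): print(y,sn,proj(c,W(P,P[3]+sn[0],y,sn[1])).round(1))
E
```

```text
[493.3  44.9 342. ] [ 3.138 -0.483  0.016] [0.73 0.6  1.18]
-72 (-56, 16) [277.  277.7]
-72 (56, 16) [362.7 278.5]
-72 (0, 80) [319.4 302. ]
0 (-56, 16) [275.2 224.8]
0 (56, 16) [365.4 225.7]
0 (0, 80) [319.8 242.1]
36 (-56, 16) [274.3 196.2]
36 (56, 16) [366.8 197.1]
36 (0, 80) [320.1 209.3]
72 (-56, 16) [273.3 166.2]
72 (56, 16) [368.3 167.1]
72 (0, 80) [320.4 174.5]
```

View pics/w1.png

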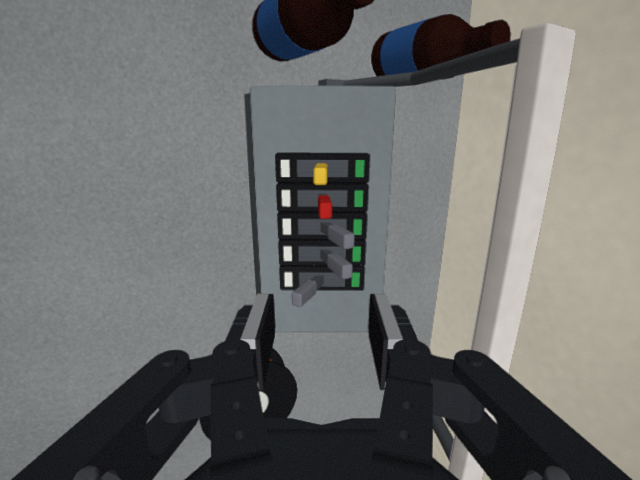

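The wrist view shows yellow (320,174), red (325,207) and the grey rows; the jaws straddle the slope direction, and the row matches the fit to about 2 mm. Going down over red.

>>> {"api": "jog_arm", "payload": {
  "deltas": [
    {"gripper": 0, "translation": [0, -0.054, 0], "dr": [0, 0, -0.006]},
    {"gripper": 0, "translation": [0.14, 0, -0.265], "dr": [0, -0.004, 0]},
    {"gripper": 0, "translation": [0.14, 0, -0.265], "dr": [0, 0, 0]},
    {"gripper": 0, "translation": [0.14, 0, -0.265], "dr": [0, 0, 0]},
    {"gripper": 0, "translation": [0.14, 0, -0.265], "dr": [0, 0, 0]},
    {"gripper": 0, "translation": [0.14, 0, -0.265], "dr": [0, 0, 0]},
    {"gripper": 0, "translation": [0, 0, 0], "dr": [0, 0, 0]},
    {"gripper": 0, "translation": [0, 0, 0], "dr": [0, 0, 0]}
  ]
}}

```text
clock: 3.4
eef_pos: [566.5, 39.0, 210.1]
tcp_rot: [3.138, -0.492, 0.005]
contact_force: [0.7, -0.2, 1.2]
opening: 0.504
```

>>> {"api": "jog_arm", "payload": {
  "deltas": [
    {"gripper": 0, "translation": [0.07, 0, -0.132], "dr": [0, 0, 0]},
    {"gripper": 0, "translation": [0.07, 0, -0.132], "dr": [0, 0, 0]},
    {"gripper": 0, "translation": [0, 0, 0], "dr": [0, 0, 0]}
  ]
}}

```text
clock: 3.65
eef_pos: [580.6, 39.2, 185.0]
tcp_rot: [3.138, -0.495, 0.005]
contact_force: [-0.6, 0.2, -1.0]
opening: 0.501
```

>>> {"api": "jog_arm", "payload": {
  "deltas": [
    {"gripper": 0, "translation": [0.06, 0, -0.113], "dr": [0, 0, 0]},
    {"gripper": 0, "translation": [0.06, 0, -0.113], "dr": [0, 0, 0]},
    {"gripper": 0, "translation": [0.06, 0, -0.113], "dr": [0, 0, 0]},
    {"gripper": 0, "translation": [0.0, 0, 0], "dr": [0, 0, 0]},
    {"gripper": 0, "translation": [0, 0, 0], "dr": [0, 0, 0]}
  ]
}}

```text
clock: 4.07
eef_pos: [597.8, 39.3, 151.9]
tcp_rot: [3.138, -0.496, 0.005]
contact_force: [-0.5, -0.2, 0.1]
opening: 0.498
```

```bash
python3 - <<'E'
from h import *
import cv2
c=r.calibration("wrist");im=r.grab_frame("wrist")
cv2.imwrite("pics/w2.png",im)
E
```

```text
(no output)
```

View pics/w2.png

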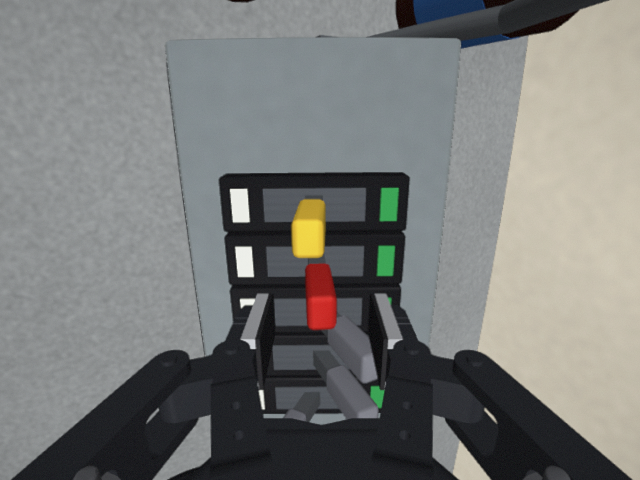

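```bash
python3 - <<'E'
from h import *
P=np.load("P.npy");c=r.calibration("wrist");s=r.sense()
from scipy.spatial.transform import Rotation as Ro
R=Ro.from_euler("xyz",s["tcp_rot"]).as_matrix();p=s["eef_pos"]
print(R.round(3).tolist())
for d in(0,10,20,25):
  for x in(-21,0,21): print(d,x,[proj(c,p+R@[x,y,d]).round().tolist() for y in(-11,0,11)])
for y,a in((36,.05),(0,.44)):
  for rr in(30,70): print(y,proj(c,W(P,P[3]+rr*np.sin(a),y,10+rr*np.cos(a))).round())
E
```

```text
[[0.879, 0.004, 0.476], [0.005, -1.0, -0.001], [0.476, 0.003, -0.879]]
0 -21 [[274.0, 292.0], [275.0, 314.0], [276.0, 335.0]]
0 0 [[322.0, 292.0], [322.0, 314.0], [322.0, 335.0]]
0 21 [[370.0, 292.0], [368.0, 314.0], [367.0, 335.0]]
10 -21 [[276.0, 282.0], [277.0, 303.0], [278.0, 323.0]]
10 0 [[322.0, 282.0], [322.0, 303.0], [322.0, 323.0]]
10 21 [[367.0, 282.0], [366.0, 303.0], [365.0, 323.0]]
20 -21 [[279.0, 273.0], [280.0, 294.0], [281.0, 313.0]]
20 0 [[322.0, 273.0], [322.0, 294.0], [322.0, 313.0]]
20 21 [[364.0, 273.0], [363.0, 293.0], [363.0, 313.0]]
25 -21 [[280.0, 269.0], [281.0, 289.0], [282.0, 308.0]]
25 0 [[322.0, 269.0], [322.0, 289.0], [322.0, 308.0]]
25 21 [[363.0, 269.0], [362.0, 289.0], [362.0, 308.0]]
36 [314. 275.]
36 [317. 312.]
0 [333. 328.]
0 [370. 367.]
```

The picture shows the red paddle (320,297) centred between the jaws, in line with the tool axis. I'll go 29 mm deeper.

>>> {"api": "jog_arm", "payload": {
  "deltas": [
    {"gripper": 0, "translation": [0.045, 0, -0.085], "dr": [0, 0, 0]},
    {"gripper": 0, "translation": [0.045, 0, -0.085], "dr": [0, 0, 0]},
    {"gripper": 0, "translation": [0.045, 0, -0.085], "dr": [0, 0, 0]},
    {"gripper": 0, "translation": [0.0, 0, 0], "dr": [0, 0, 0]},
    {"gripper": 0, "translation": [0, 0, 0], "dr": [0, 0, 0]}
  ]
}}

```text
clock: 4.53
eef_pos: [610.4, 39.3, 123.6]
tcp_rot: [3.138, -0.493, 0.006]
contact_force: [-0.4, 0.2, -0.3]
opening: 0.503
```

```bash
cat > st.py <<'E'
from h import *
s=r.sense();d=s["eef_pos"]-[631.5,0,78];f=s["contact_force"]
print("t",s["clock"],"slope %.1f n %.1f y %.1f"%(d@S,d@N,d[1]),"f_slope %.1f f_n %.1f f_y %.1f"%(f@S,f@N,f[1]),s["opening"])
E
python3 st.py
```

```text
t 4.5333 slope 2.8 n 50.2 y 39.3 f_slope -0.5 f_n -0.1 f_y 0.2 0.5029177145841623
```

>>> {"api": "jog_arm", "payload": {
  "deltas": [
    {"gripper": 0, "translation": [-0.053, 0, -0.028], "dr": [0, 0, 0]},
    {"gripper": 0, "translation": [-0.053, 0, -0.028], "dr": [0, 0, 0]},
    {"gripper": 0, "translation": [-0.053, 0, -0.028], "dr": [0, 0, 0]},
    {"gripper": 0, "translation": [0, 0, 0], "dr": [0, 0, 0]}
  ]
}}

```text
clock: 4.87
eef_pos: [593.9, 39.4, 116.2]
tcp_rot: [3.138, -0.495, 0.006]
contact_force: [0.6, -0.2, 0.2]
opening: 0.501
```

>>> {"api": "jog_arm", "payload": {
  "deltas": [
    {"gripper": 0, "translation": [-0.0265, 0, -0.014], "dr": [0, 0, 0]},
    {"gripper": 0, "translation": [-0.0265, 0, -0.014], "dr": [0, 0, 0]},
    {"gripper": 0, "translation": [0, 0, 0], "dr": [0, 0, 0]}
  ]
}}

```text
clock: 5.12
eef_pos: [589.7, 39.5, 114.0]
tcp_rot: [3.138, -0.496, 0.006]
contact_force: [1.2, -0.1, 3.9]
opening: 0.503
```

```bash
python3 st.py
```

```text
t 5.1167 slope -20.0 n 51.4 y 39.5 f_slope 2.9 f_n 2.9 f_y -0.1 0.5028536972283238
```

>>> {"api": "jog_arm", "payload": {
  "deltas": [
    {"gripper": 0, "translation": [-0.0265, 0, -0.014], "dr": [0, 0, 0]},
    {"gripper": 0, "translation": [0, 0, 0], "dr": [0, 0, 0]}
  ]
}}

```text
clock: 5.28
eef_pos: [586.9, 39.5, 112.3]
tcp_rot: [3.138, -0.495, 0.006]
contact_force: [1.4, -0.2, 4.8]
opening: 0.499
```

>>> {"api": "jog_arm", "payload": {
  "deltas": [
    {"gripper": 0, "translation": [-0.0265, 0, -0.014], "dr": [0, 0, 0]},
    {"gripper": 0, "translation": [0, 0, 0], "dr": [0, 0, 0]}
  ]
}}

```text
clock: 5.45
eef_pos: [586.5, 39.6, 112.2]
tcp_rot: [3.139, -0.5, 0.005]
contact_force: [8.6, -1.9, 3.4]
opening: 0.499
```

```bash
python3 st.py
```

```text
t 5.45 slope -23.7 n 51.3 y 39.6 f_slope 9.2 f_n -1.0 f_y -1.9 0.49901191095473146
```

>>> {"api": "jog_arm", "payload": {
  "deltas": [
    {"gripper": 0, "translation": [-0.013, 0, -0.007], "dr": [0, 0, 0]},
    {"gripper": 0, "translation": [0, 0, 0], "dr": [0, 0, 0]}
  ]
}}

```text
clock: 5.62
eef_pos: [586.4, 39.7, 112.2]
tcp_rot: [3.139, -0.502, 0.005]
contact_force: [11.6, -3.6, 3.3]
opening: 0.499
```

```bash
python3 st.py; python3 -c "
from rig import r;import cv2
cv2.imwrite('pics/w3.png',r.grab_frame('wrist'))"
```

```text
t 5.6167 slope -23.8 n 51.4 y 39.7 f_slope 11.8 f_n -2.5 f_y -3.6 0.4994544400870652
```

View pics/w3.png

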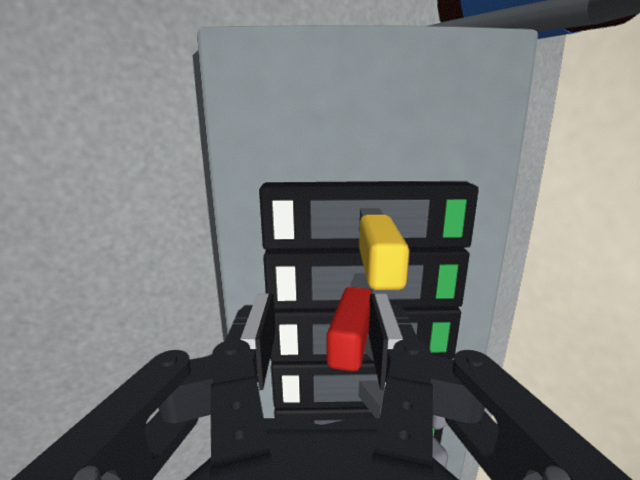

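The picture shows red at (348,330) leaning down-slope against the pad. The force rises without any movement, so red is at its OFF stop. Now up the slope.

>>> {"api": "jog_arm", "payload": {
  "deltas": [
    {"gripper": 0, "translation": [0.04, 0, 0.021], "dr": [0, 0, 0]},
    {"gripper": 0, "translation": [0.04, 0, 0.021], "dr": [0, 0, 0]},
    {"gripper": 0, "translation": [0.04, 0, 0.021], "dr": [0, 0, 0]},
    {"gripper": 0, "translation": [0.04, 0, 0.021], "dr": [0, 0, 0]},
    {"gripper": 0, "translation": [0.04, 0, 0.021], "dr": [0, 0, 0]},
    {"gripper": 0, "translation": [0.04, 0, 0.021], "dr": [0, 0, 0]},
    {"gripper": 0, "translation": [0, 0, 0], "dr": [0, 0, 0]}
  ]
}}

```text
clock: 6.25
eef_pos: [607.4, 39.4, 122.9]
tcp_rot: [3.138, -0.495, 0.005]
contact_force: [-0.5, -0.3, -0.6]
opening: 0.5
```

>>> {"api": "jog_arm", "payload": {
  "deltas": [
    {"gripper": 0, "translation": [0.04, 0, 0.021], "dr": [0, 0, 0]},
    {"gripper": 0, "translation": [0.04, 0, 0.021], "dr": [0, 0, 0]},
    {"gripper": 0, "translation": [0.04, 0, 0.021], "dr": [0, 0, 0]},
    {"gripper": 0, "translation": [0, 0, 0], "dr": [0, 0, 0]}
  ]
}}

```text
clock: 6.58
eef_pos: [620.0, 39.4, 129.6]
tcp_rot: [3.138, -0.496, 0.006]
contact_force: [-1.3, -0.6, -1.0]
opening: 0.503
```

```bash
python3 st.py
```

```text
t 6.5833 slope 14.0 n 51.0 y 39.4 f_slope -1.6 f_n -0.3 f_y -0.6 0.5027694121994944
```

>>> {"api": "jog_arm", "payload": {
  "deltas": [
    {"gripper": 0, "translation": [0.0265, 0, 0.014], "dr": [0, 0, 0]},
    {"gripper": 0, "translation": [0.0265, 0, 0.014], "dr": [0, 0, 0]},
    {"gripper": 0, "translation": [0, 0, 0], "dr": [0, 0, 0]}
  ]
}}

```text
clock: 6.83
eef_pos: [624.2, 39.4, 131.7]
tcp_rot: [3.138, -0.494, 0.006]
contact_force: [-4.3, 0.4, 1.0]
opening: 0.499
```

>>> {"api": "jog_arm", "payload": {
  "deltas": [
    {"gripper": 0, "translation": [0.0265, 0, 0.014], "dr": [0, 0, 0]},
    {"gripper": 0, "translation": [0, 0, 0], "dr": [0, 0, 0]}
  ]
}}

```text
clock: 7.0
eef_pos: [626.8, 39.4, 133.1]
tcp_rot: [3.138, -0.494, 0.006]
contact_force: [-4.8, 0.5, 1.1]
opening: 0.5
```

>>> {"api": "jog_arm", "payload": {
  "deltas": [
    {"gripper": 0, "translation": [0.0265, 0, 0.014], "dr": [0, 0, 0]},
    {"gripper": 0, "translation": [0, 0, 0], "dr": [0, 0, 0]}
  ]
}}

```text
clock: 7.17
eef_pos: [629.6, 39.4, 134.6]
tcp_rot: [3.138, -0.494, 0.006]
contact_force: [-5.0, -1.4, 0.0]
opening: 0.495
```

```bash
python3 st.py
```

```text
t 7.1667 slope 24.8 n 50.9 y 39.4 f_slope -4.4 f_n 2.4 f_y -1.4 0.49524913327549913
```

>>> {"api": "jog_arm", "payload": {
  "deltas": [
    {"gripper": 0, "translation": [0.0265, 0, 0.014], "dr": [0, 0, 0]},
    {"gripper": 0, "translation": [0, 0, 0], "dr": [0, 0, 0]}
  ]
}}

```text
clock: 7.33
eef_pos: [632.3, 39.4, 135.9]
tcp_rot: [3.138, -0.495, 0.006]
contact_force: [-2.5, 0.8, -1.4]
opening: 0.496
```

>>> {"api": "jog_arm", "payload": {
  "deltas": [
    {"gripper": 0, "translation": [0.0265, 0, 0.014], "dr": [0, 0, 0]},
    {"gripper": 0, "translation": [0, 0, 0], "dr": [0, 0, 0]}
  ]
}}

```text
clock: 7.5
eef_pos: [635.0, 39.4, 137.3]
tcp_rot: [3.138, -0.494, 0.006]
contact_force: [-2.7, 0.9, -2.8]
opening: 0.499
```

```bash
python3 st.py
```

```text
t 7.5 slope 30.9 n 50.7 y 39.4 f_slope -3.7 f_n -1.2 f_y 0.9 0.49889552587259417
```

>>> {"api": "jog_arm", "payload": {
  "deltas": [
    {"gripper": 0, "translation": [0.0265, 0, 0.014], "dr": [0, 0, 0]},
    {"gripper": 0, "translation": [0, 0, 0], "dr": [0, 0, 0]}
  ]
}}

```text
clock: 7.67
eef_pos: [637.9, 39.4, 138.9]
tcp_rot: [3.138, -0.495, 0.006]
contact_force: [-2.8, 0.1, -2.2]
opening: 0.503
```

>>> {"api": "jog_arm", "payload": {
  "deltas": [
    {"gripper": 0, "translation": [0.0265, 0, 0.014], "dr": [0, 0, 0]},
    {"gripper": 0, "translation": [0, 0, 0], "dr": [0, 0, 0]}
  ]
}}

```text
clock: 7.83
eef_pos: [640.8, 39.4, 140.6]
tcp_rot: [3.138, -0.495, 0.006]
contact_force: [-3.5, 0.0, -1.8]
opening: 0.501
```

```bash
python3 st.py
```

```text
t 7.8333 slope 37.5 n 50.9 y 39.4 f_slope -3.9 f_n 0.0 f_y 0.0 0.501344572000641
```

>>> {"api": "jog_arm", "payload": {
  "deltas": [
    {"gripper": 0, "translation": [0.0265, 0, 0.014], "dr": [0, 0, 0]},
    {"gripper": 0, "translation": [0, 0, 0], "dr": [0, 0, 0]}
  ]
}}

```text
clock: 8.0
eef_pos: [642.6, 39.4, 141.5]
tcp_rot: [3.138, -0.494, 0.006]
contact_force: [-4.2, 0.2, -0.7]
opening: 0.503
```

>>> {"api": "jog_arm", "payload": {
  "deltas": [
    {"gripper": 0, "translation": [0.0265, 0, 0.014], "dr": [0, 0, 0]},
    {"gripper": 0, "translation": [0, 0, 0], "dr": [0, 0, 0]}
  ]
}}

```text
clock: 8.17
eef_pos: [643.1, 39.3, 141.4]
tcp_rot: [3.138, -0.489, 0.005]
contact_force: [-12.3, 1.5, -1.0]
opening: 0.503
```

```bash
python3 st.py
```

```text
t 8.1667 slope 40.0 n 50.5 y 39.3 f_slope -11.3 f_n 4.9 f_y 1.5 0.5034384936469655
```

>>> {"api": "jog_arm", "payload": {
  "deltas": [
    {"gripper": 0, "translation": [0.013, 0, 0.007], "dr": [0, 0, 0]},
    {"gripper": 0, "translation": [0, 0, 0], "dr": [0, 0, 0]}
  ]
}}

```text
clock: 8.33
eef_pos: [643.3, 39.3, 141.4]
tcp_rot: [3.138, -0.487, 0.005]
contact_force: [-14.9, 2.2, 0.8]
opening: 0.5
```

```bash
python3 st.py
```

```text
t 8.3333 slope 40.1 n 50.4 y 39.3 f_slope -12.8 f_n 7.7 f_y 2.2 0.5000662770366592
```

>>> {"api": "jog_arm", "payload": {
  "deltas": [
    {"gripper": 0, "translation": [-0.053, 0, -0.028], "dr": [0, 0, 0]},
    {"gripper": 0, "translation": [-0.053, 0, -0.028], "dr": [0, 0, 0]},
    {"gripper": 0, "translation": [0, 0, 0], "dr": [0, 0, 0]}
  ]
}}

```text
clock: 8.58
eef_pos: [636.3, 39.5, 138.4]
tcp_rot: [3.138, -0.496, 0.006]
contact_force: [-0.8, -0.2, -0.4]
opening: 0.502
```

```bash
python3 st.py
```

```text
t 8.5833 slope 32.6 n 51.0 y 39.5 f_slope -0.9 f_n -0.0 f_y -0.2 0.501996047071268
```

>>> {"api": "jog_arm", "payload": {
  "deltas": [
    {"gripper": 0, "translation": [-0.085, 0, 0.159], "dr": [0, 0, 0]},
    {"gripper": 0, "translation": [-0.085, 0, 0.159], "dr": [0, 0, 0]},
    {"gripper": 0, "translation": [-0.085, 0, 0.159], "dr": [0, 0, 0]},
    {"gripper": 0, "translation": [-0.085, 0, 0.159], "dr": [0, 0, 0]},
    {"gripper": 0, "translation": [-0.085, 0, 0.159], "dr": [0, 0, 0]},
    {"gripper": 0, "translation": [-0.14, 0.18, -0.075], "dr": [0, 0, 0]},
    {"gripper": 0, "translation": [-0.14, 0.18, -0.075], "dr": [0, 0, 0]},
    {"gripper": 0, "translation": [0, 0, 0], "dr": [0, 0, 0]},
    {"gripper": 0, "translation": [0, 0, 0], "dr": [0, 0, 0]}
  ]
}}

```text
clock: 9.33
eef_pos: [566.1, 76.3, 203.3]
tcp_rot: [3.139, -0.497, 0.007]
contact_force: [0.2, -0.7, 0.5]
opening: 0.5
```

```bash
python3 st.py; python3 - <<'E'
from h import *
import cv2
c=r.calibration("wrist");im=r.grab_frame("wrist")
cv2.imwrite('pics/w4.png',im);P=np.load("P.npy")
for y,nm in((36,"red"),(72,"yel")):
  for a in(-.1,0,.1,.4,.5,.6): print(nm,a,proj(c,W(P,P[3]+2+70*np.sin(a),y-1,10+70*np.cos(a))).round(1))
E
```

```text
t 9.3333 slope 1.1 n 141.4 y 76.3 f_slope 0.4 f_n 0.3 f_y -0.7 0.49963814954891245
red -0.1 [310.4 315.4]
red 0 [321.2 315.7]
red 0.1 [332.  315.3]
red 0.4 [362.3 311.1]
red 0.5 [371.2 308.7]
red 0.6 [379.2 305.9]
yel -0.1 [309.9 264.1]
yel 0 [321.3 264.3]
yel 0.1 [332.7 264. ]
yel 0.4 [364.7 260.7]
yel 0.5 [373.9 258.9]
yel 0.6 [382.3 256.7]
```

View pics/w4.png

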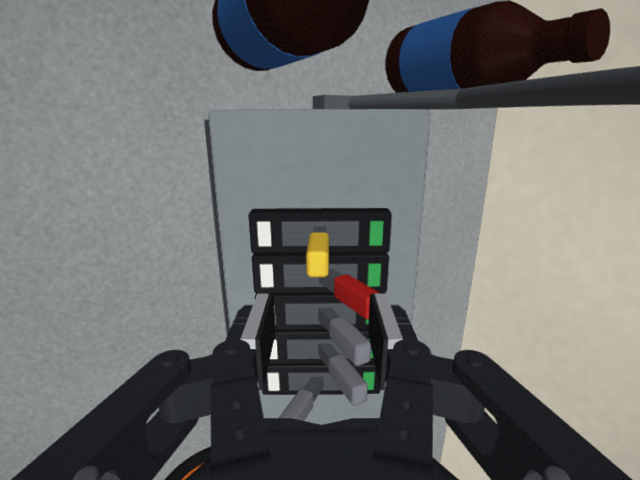

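The wrist view shows yellow's end at (318,264), still about square. Red leans to ON at (360,295), further than the greys, which are unmoved. Descending over yellow.

>>> {"api": "jog_arm", "payload": {
  "deltas": [
    {"gripper": 0, "translation": [0.085, 0, -0.159], "dr": [0, 0, 0]},
    {"gripper": 0, "translation": [0.085, -0.005, -0.159], "dr": [0, 0, 0]},
    {"gripper": 0, "translation": [0.085, -0.005, -0.159], "dr": [0, 0, 0]},
    {"gripper": 0, "translation": [0.085, 0, -0.159], "dr": [0, 0, 0]},
    {"gripper": 0, "translation": [0.085, 0, -0.159], "dr": [0, 0, 0]},
    {"gripper": 0, "translation": [0, 0, 0], "dr": [0, 0, 0]}
  ]
}}

```text
clock: 9.88
eef_pos: [609.3, 73.7, 121.0]
tcp_rot: [3.138, -0.493, 0.005]
contact_force: [-0.3, -1.0, -0.7]
opening: 0.503
```

```bash
python3 st.py
```

```text
t 9.8833 slope 0.6 n 48.4 y 73.7 f_slope -0.6 f_n -0.5 f_y -1.0 0.5025650968575166
```

>>> {"api": "jog_arm", "payload": {
  "deltas": [
    {"gripper": 0, "translation": [-0.053, 0, -0.028], "dr": [0, 0, 0]},
    {"gripper": 0, "translation": [-0.053, 0, -0.028], "dr": [0, 0, 0]},
    {"gripper": 0, "translation": [-0.053, 0, -0.028], "dr": [0, 0, 0]},
    {"gripper": 0, "translation": [0, 0, 0], "dr": [0, 0, 0]}
  ]
}}

```text
clock: 10.22
eef_pos: [591.5, 74.2, 115.4]
tcp_rot: [3.138, -0.496, 0.005]
contact_force: [0.3, -0.2, -0.1]
opening: 0.501
```

>>> {"api": "jog_arm", "payload": {
  "deltas": [
    {"gripper": 0, "translation": [-0.0265, 0, -0.014], "dr": [0, 0, 0]},
    {"gripper": 0, "translation": [0, 0, 0], "dr": [0, 0, 0]}
  ]
}}

```text
clock: 10.38
eef_pos: [590.0, 74.5, 114.5]
tcp_rot: [3.139, -0.497, 0.005]
contact_force: [0.4, 0.1, 2.8]
opening: 0.498
```

>>> {"api": "jog_arm", "payload": {
  "deltas": [
    {"gripper": 0, "translation": [-0.0265, 0, -0.014], "dr": [0, 0, 0]},
    {"gripper": 0, "translation": [0, 0, 0], "dr": [0, 0, 0]}
  ]
}}

```text
clock: 10.55
eef_pos: [587.3, 74.6, 112.6]
tcp_rot: [3.139, -0.496, 0.006]
contact_force: [2.3, -1.0, 5.8]
opening: 0.497
```

```bash
python3 st.py
```

```text
t 10.55 slope -22.8 n 51.3 y 74.6 f_slope 4.7 f_n 4.1 f_y -1.0 0.49698270995382543
```

>>> {"api": "jog_arm", "payload": {
  "deltas": [
    {"gripper": 0, "translation": [-0.0265, 0, -0.014], "dr": [0, 0, 0]},
    {"gripper": 0, "translation": [0, 0, 0], "dr": [0, 0, 0]}
  ]
}}

```text
clock: 10.72
eef_pos: [584.1, 74.5, 110.4]
tcp_rot: [3.138, -0.495, 0.006]
contact_force: [0.9, 0.1, 3.6]
opening: 0.497
```

>>> {"api": "jog_arm", "payload": {
  "deltas": [
    {"gripper": 0, "translation": [-0.0265, 0, -0.014], "dr": [0, 0, 0]},
    {"gripper": 0, "translation": [0, 0, 0], "dr": [0, 0, 0]}
  ]
}}

```text
clock: 10.88
eef_pos: [581.2, 74.5, 108.7]
tcp_rot: [3.138, -0.494, 0.006]
contact_force: [2.7, 1.4, 1.4]
opening: 0.5
```

```bash
python3 st.py
```

```text
t 10.8833 slope -30.0 n 50.7 y 74.5 f_slope 3.0 f_n 0.0 f_y 1.4 0.5002285421761927
```

>>> {"api": "jog_arm", "payload": {
  "deltas": [
    {"gripper": 0, "translation": [-0.0265, 0, -0.014], "dr": [0, 0, 0]},
    {"gripper": 0, "translation": [0, 0, 0], "dr": [0, 0, 0]}
  ]
}}

```text
clock: 11.05
eef_pos: [578.5, 74.4, 107.2]
tcp_rot: [3.138, -0.494, 0.006]
contact_force: [3.2, 1.4, 1.7]
opening: 0.5
```

>>> {"api": "jog_arm", "payload": {
  "deltas": [
    {"gripper": 0, "translation": [-0.0265, 0, -0.014], "dr": [0, 0, 0]},
    {"gripper": 0, "translation": [0, 0, 0], "dr": [0, 0, 0]}
  ]
}}

```text
clock: 11.22
eef_pos: [577.8, 74.8, 107.2]
tcp_rot: [3.139, -0.498, 0.005]
contact_force: [6.1, -0.5, 2.9]
opening: 0.5
```

```bash
python3 st.py
```

```text
t 11.2167 slope -33.7 n 51.0 y 74.8 f_slope 6.7 f_n -0.3 f_y -0.5 0.5002326785523314
```

>>> {"api": "jog_arm", "payload": {
  "deltas": [
    {"gripper": 0, "translation": [-0.018, 0, -0.0095], "dr": [0, 0, 0]},
    {"gripper": 0, "translation": [0, 0, 0], "dr": [0, 0, 0]}
  ]
}}

```text
clock: 11.38
eef_pos: [577.4, 75.1, 107.2]
tcp_rot: [3.14, -0.5, 0.005]
contact_force: [11.1, -1.4, 5.6]
opening: 0.498
```

>>> {"api": "jog_arm", "payload": {
  "deltas": [
    {"gripper": 0, "translation": [-0.018, 0, -0.0095], "dr": [0, 0, 0]},
    {"gripper": 0, "translation": [0, 0, 0], "dr": [0, 0, 0]}
  ]
}}

```text
clock: 11.55
eef_pos: [577.0, 75.3, 107.2]
tcp_rot: [3.141, -0.503, 0.005]
contact_force: [12.8, -2.7, 5.6]
opening: 0.499
```

```bash
python3 st.py
```

```text
t 11.55 slope -34.4 n 51.4 y 75.3 f_slope 13.9 f_n -1.1 f_y -2.7 0.49885492781650803
```

Yellow is at its OFF stop (13.9 N, no movement). Now up.

>>> {"api": "jog_arm", "payload": {
  "deltas": [
    {"gripper": 0, "translation": [0.04, 0, 0.021], "dr": [0, 0, 0]},
    {"gripper": 0, "translation": [0.04, 0, 0.021], "dr": [0, 0, 0]},
    {"gripper": 0, "translation": [0.04, 0, 0.021], "dr": [0, 0, 0]},
    {"gripper": 0, "translation": [0.04, 0, 0.021], "dr": [0, 0, 0]},
    {"gripper": 0, "translation": [0.04, 0, 0.021], "dr": [0, 0, 0]},
    {"gripper": 0, "translation": [0.04, 0, 0.021], "dr": [0, 0, 0]},
    {"gripper": 0, "translation": [0.04, 0, 0.021], "dr": [0, 0, 0]},
    {"gripper": 0, "translation": [0.04, 0, 0.021], "dr": [0, 0, 0]},
    {"gripper": 0, "translation": [0, 0, 0], "dr": [0, 0, 0]}
  ]
}}

```text
clock: 12.3
eef_pos: [604.5, 74.2, 120.9]
tcp_rot: [3.138, -0.493, 0.005]
contact_force: [-2.1, -1.0, -0.1]
opening: 0.5
```

>>> {"api": "jog_arm", "payload": {
  "deltas": [
    {"gripper": 0, "translation": [0.04, 0, 0.021], "dr": [0, 0, 0]},
    {"gripper": 0, "translation": [0.04, 0, 0.021], "dr": [0, 0, 0]},
    {"gripper": 0, "translation": [0.04, 0, 0.021], "dr": [0, 0, 0]},
    {"gripper": 0, "translation": [0, 0, 0], "dr": [0, 0, 0]}
  ]
}}

```text
clock: 12.63
eef_pos: [618.1, 74.6, 128.3]
tcp_rot: [3.139, -0.496, 0.005]
contact_force: [-0.4, -0.2, -0.2]
opening: 0.499
```

```bash
python3 st.py
```

```text
t 12.6333 slope 11.8 n 50.7 y 74.6 f_slope -0.4 f_n 0.0 f_y -0.2 0.49880854087760107
```

>>> {"api": "jog_arm", "payload": {
  "deltas": [
    {"gripper": 0, "translation": [0.0265, 0, 0.014], "dr": [0, 0, 0]},
    {"gripper": 0, "translation": [0.0265, 0, 0.014], "dr": [0, 0, 0]},
    {"gripper": 0, "translation": [0, 0, 0], "dr": [0, 0, 0]}
  ]
}}

```text
clock: 12.88
eef_pos: [622.4, 74.4, 130.5]
tcp_rot: [3.138, -0.495, 0.005]
contact_force: [-2.2, -0.0, 0.8]
opening: 0.499
```

>>> {"api": "jog_arm", "payload": {
  "deltas": [
    {"gripper": 0, "translation": [0.0265, 0, 0.014], "dr": [0, 0, 0]},
    {"gripper": 0, "translation": [0, 0, 0], "dr": [0, 0, 0]}
  ]
}}

```text
clock: 13.05
eef_pos: [624.6, 74.3, 131.6]
tcp_rot: [3.138, -0.494, 0.006]
contact_force: [-4.6, 0.2, 0.7]
opening: 0.499
```

>>> {"api": "jog_arm", "payload": {
  "deltas": [
    {"gripper": 0, "translation": [0.0265, 0, 0.014], "dr": [0, 0, 0]},
    {"gripper": 0, "translation": [0, 0, 0], "dr": [0, 0, 0]}
  ]
}}

```text
clock: 13.22
eef_pos: [627.3, 74.4, 133.0]
tcp_rot: [3.138, -0.494, 0.006]
contact_force: [-4.5, -0.6, 1.3]
opening: 0.502
```

```bash
python3 st.py
```

```text
t 13.2167 slope 22.1 n 50.6 y 74.4 f_slope -3.4 f_n 3.2 f_y -0.6 0.5015080032790047
```

>>> {"api": "jog_arm", "payload": {
  "deltas": [
    {"gripper": 0, "translation": [0.0265, 0, 0.014], "dr": [0, 0, 0]},
    {"gripper": 0, "translation": [0, 0, 0], "dr": [0, 0, 0]}
  ]
}}

```text
clock: 13.38
eef_pos: [630.1, 74.4, 134.5]
tcp_rot: [3.138, -0.495, 0.006]
contact_force: [-3.9, -0.2, -0.3]
opening: 0.497
```

>>> {"api": "jog_arm", "payload": {
  "deltas": [
    {"gripper": 0, "translation": [0.0265, 0, 0.014], "dr": [0, 0, 0]},
    {"gripper": 0, "translation": [0, 0, 0], "dr": [0, 0, 0]}
  ]
}}

```text
clock: 13.55
eef_pos: [630.6, 74.3, 134.5]
tcp_rot: [3.138, -0.49, 0.005]
contact_force: [-11.0, 2.1, 1.6]
opening: 0.503
```

```bash
python3 st.py
```

```text
t 13.55 slope 25.7 n 50.3 y 74.3 f_slope -9.0 f_n 6.6 f_y 2.1 0.5026079624596667
```

>>> {"api": "jog_arm", "payload": {
  "deltas": [
    {"gripper": 0, "translation": [0.022, 0, 0.0115], "dr": [0, 0, 0]},
    {"gripper": 0, "translation": [0, 0, 0], "dr": [0, 0, 0]},
    {"gripper": 0, "translation": [0, 0, 0], "dr": [0, 0, 0]}
  ]
}}

```text
clock: 13.8
eef_pos: [630.9, 74.1, 134.4]
tcp_rot: [3.137, -0.487, 0.005]
contact_force: [-17.5, 3.8, 3.7]
opening: 0.499
```

```bash
python3 st.py
```

```text
t 13.8 slope 25.9 n 50.1 y 74.1 f_slope -13.7 f_n 11.4 f_y 3.8 0.49924865684667086
```

Yellow is at its ON stop. Backing off and retracting.

>>> {"api": "jog_arm", "payload": {
  "deltas": [
    {"gripper": 0, "translation": [-0.05, 0, -0.0265], "dr": [0, 0, 0]},
    {"gripper": 0, "translation": [-0.05, 0, -0.0265], "dr": [0, 0, 0]},
    {"gripper": 0, "translation": [0, 0, 0], "dr": [0, 0, 0]}
  ]
}}

```text
clock: 14.05
eef_pos: [624.6, 74.5, 131.6]
tcp_rot: [3.138, -0.495, 0.006]
contact_force: [-0.8, 1.0, -0.0]
opening: 0.499
```

```bash
python3 st.py
```

```text
t 14.05 slope 19.1 n 50.5 y 74.5 f_slope -0.8 f_n 0.4 f_y 1.0 0.4987495968771638
```

>>> {"api": "jog_arm", "payload": {
  "deltas": [
    {"gripper": 0, "translation": [-0.085, 0, 0.159], "dr": [0, 0, 0]},
    {"gripper": 0, "translation": [-0.085, 0, 0.159], "dr": [0, 0, 0]},
    {"gripper": 0, "translation": [-0.085, 0, 0.159], "dr": [0, 0, 0]},
    {"gripper": 0, "translation": [-0.085, 0, 0.159], "dr": [0, 0, 0]},
    {"gripper": 0, "translation": [-0.14, 0, 0.265], "dr": [0, 0, 0]},
    {"gripper": 0, "translation": [-0.14, 0, 0.265], "dr": [0, 0, 0]},
    {"gripper": 0, "translation": [-0.14, 0, 0.265], "dr": [0, 0, 0]},
    {"gripper": 0, "translation": [-0.14, 0, 0.265], "dr": [0, 0, 0]},
    {"gripper": 0, "translation": [-0.14, 0, 0.265], "dr": [0, 0, 0]},
    {"gripper": 0, "translation": [-0.14, 0, 0.265], "dr": [0, 0, 0]},
    {"gripper": 0, "translation": [0, 0, 0], "dr": [0, 0, 0]},
    {"gripper": 0, "translation": [0, 0, 0], "dr": [0, 0, 0]}
  ]
}}

```text
clock: 15.05
eef_pos: [507.9, 74.7, 357.2]
tcp_rot: [3.14, -0.501, 0.005]
contact_force: [-0.0, -0.1, -0.3]
opening: 0.496
```

```bash
python3 st.py; python3 - <<'E'
from h import *
import cv2
c=r.calibration("wrist");im=r.grab_frame("wrist");a=r.grab_frame("scene")[205:315,185:365]
P=np.load("P.npy")
w=cv2.resize(im[100:330,240:440],None,fx=2,fy=2); a=cv2.resize(a,None,fx=2.2,fy=2.2)
o=np.zeros((460,800,3),np.uint8);o[:,:400]=w;o[:a.shape[0],402:402+a.shape[1]]=a[:,:398]
cv2.imwrite('pics/end.png',o)
for y,nm in((36,"red"),(72,"yel")):
  for l in(.2,.3,.4,.5): print(nm,l,((proj(c,W(P,P[3]+2+70*np.sin(l),y-1,10+70*np.cos(l)))-[240,100])*2).round())
E
```

```text
t 15.05 slope 21.9 n 304.5 y 74.7 f_slope -0.2 f_n -0.2 f_y -0.1 0.49644878037762424
red 0.2 [146. 269.]
red 0.3 [158. 268.]
red 0.4 [170. 267.]
red 0.5 [181. 265.]
yel 0.2 [145. 204.]
yel 0.3 [158. 203.]
yel 0.4 [170. 202.]
yel 0.5 [182. 201.]
```

View pics/end.png

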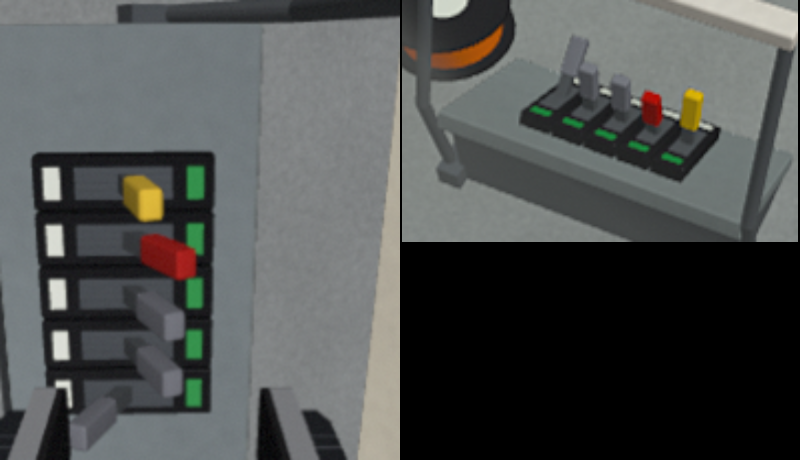

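The final picture shows red at ON (184,263, lean about 0.52) and yellow at ON (150,205, lean about 0.24). The greys are unchanged and the tool is well clear.

```bash
python3 -c "
from rig import r;print(r.sign_off())"
```

```text
the job is handed in; nothing more can be done
None
```

Both breakers are reset, red first and then yellow. I swung each paddle down to its OFF stop and up to its ON stop, with the half-open jaws straddling it along the face's normal. The job was handed in at about 15 s.

| Breaker | OFF stop | ON stop |
|---|---|---|
| Red | about 12–13 N | about 15 N |
| Yellow | about 14 N | about 18 N |

- **Stops:** at each one the force climbed while the tool hardly moved. That is how I told the stop from the paddle's normal 3–7 N swing resistance. All readings after each step were under 20 N; I did not read the force during the steps.
- **Last check:** the final wrist picture put red at a lean of about +0.52 and yellow at about +0.24. Yellow's ON stop is a small swing, but the force rise there was clear.
- **Bystanders:** the two ON greys and the OFF grey look unchanged, and the tool never went near the bottle or the spool. The bottle was outside the final picture.
- **Robot at hand-in:** clear of everything, about 300 mm out from the face, reading about 0 N.
- **Disagreement:** the wrist view placed the breaker row about 2 mm from the fit made with the scene and top cameras. That is within calibration error, and I split the difference.

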